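# Fish a steel ring out from under the drying rack

### The job

A steel ring has rolled under the low slatted drying rack on the plywood riser: hook it with the bent-rod hook, held by its wooden block, and draw it out through the rack's open end until it lies flat on the riser, wholly clear of the rack. An unseen stop bar under the front board blocks the middle and often one side too, so pull gently, ease off when the ring snags, bring it along to one side wall or the other and feel for the way out; do not force the hook on ring or rack, touch the ring with the gripper, or shift other things. Then unhook the ring and leave the hook standing upright on the riser, clear of ring and rack.

Things in the scene. Friction and masses are not known exactly. Their poses are not given: they have to be found in the camera images.
- riser: plywood bench riser, 185 (x) x 450 (y), flat top 80 above the desk; fixed, origin at desk height under its centre. Rack, ring and hook stand on its top
- rack: low slatted wooden drying rack, fixed on the riser, 120 (x) x 140 (y) x 48 high; origin under its centre, on the riser's top (z = 80). Inside: bare riser, free space 128 wide (y -64 to 64) and 40 high, closed at the back at x = 54. Top: solid front board x -60 to -26, then four cross slats 9 wide with 11 gaps, through which the ring shows from above
- rack_mouth (a point): middle of the rack's only opening, its whole front, on the riser's top, rack frame (-60, 0, 0); it faces the rack's -x, roughly to the robot's right
- rack_bar (a point): rack frame (-45, 0, 0), under the front board: here an immovable steel stop bar, 48 long (y), 6 thick (x -48 to -42), 12 high, stands across; its centre lies anywhere from y -22 to +22, not measured, hidden from above, and this point does not show it. A way 40 to 62 wide is left between bar and side wall on at least one side; the ring, close by the wall, passes there. Against the bar it stops at x = -24
- bush_ring: loose steel ring lying flat on the riser under the rack, behind the bar: 36 outside, 20 hole, 8 thick, about 50 g. Origin at the centre of its underside. It starts within 8 of the rack's middle line, at rack x from -14 to +10, and slides easily
- hook: hook: dark wooden grip block 36 (x) x 22 (y) x 62 high standing upright on the riser, with a steel rod 7 thick along +x, its axis 18 above the block's underside, bent straight down at x = 105 into a toe 7 thick. 0.16 kg. Origin at the centre of the block's underside, z up. It bears light pulls only: over 20 N on ring or rack is too much
- hook_tip (a point): lower end of the toe, at (105, 0, 1.5) in the hook's frame. The rod's underside is 14.5 above the block's, so it passes over ring and bar while the block stands on the riser; with the hook raised 12 to 16 the toe also passes over ring and bar and the rod still clears the rack's top
- hook_grip (a point): middle of the block, 43 above its underside; grip here from above, fingers closing across the 22 width (hook's y)
- sand_block: wooden sanding block, 46x80x28, on the green mat in front of the riser; bystander, origin at the centre of its underside
- tape_masking: yellow tape roll, 76 dia x 18, on the green mat; bystander, origin at the centre of its underside
- card_box: small brown card box, 61x90x35, on the green mat; bystander, origin at the centre of its underside
- mug_dark: black mug, 68 dia x 80, at the back of the desk; bystander, origin at the centre of its underside
- jar_left: clear jar with black lid, 60 dia x 88, at the back of the desk; bystander, origin at the centre of its underside
- bottle_blue: blue bottle with white cap, 52 dia x 133, at the back of the desk; bystander, origin at the centre of its underside
- whetstone: grey whetstone, 40x120x22, on the table to the right; bystander, origin at the centre of its underside

How it is judged:
By the outcome, as a careful person would: the job done as asked, in the order asked, and still so for the second after the job is handed in, with the robot touching nothing.
It also fails if it takes over 72 s, if anything falls off the work surface, if the arm or the gripper's body presses on something with over 40 N, if the wrist force passes 120 N, or if a joint passes its speed limit or range.

### The arm

A 6-joint arm with a two-finger parallel gripper is mounted at the origin on a cart in front of the work surface, level with it; the furniture and walls round the work are solid. World frame = base frame: x ahead of the robot, y to its left, z up, the work surface at z = 0. Lengths are in m, angles in degrees, forces in N, time in s.
With the tool pointing down it reaches from about 0.375 to 0.975 m from the base axis. Payload 3.8 kg.
Tool frame: the origin (TCP) lies at the very end of the fingers, on their centre line; the grasp point (between the pads) lies 19 mm behind it (robot.pinch_z is the distance from the TCP to the grasp point, in m); z points along the fingers, y is the line along which they close (so a half turn about z gives the same grasp; the last joint's range is limited). The gripper opens to 85 mm and grips with 20 to 120 N. Pads are 22 mm wide; open, the fingers measure 114 mm over their backs; the gripper's body (76 mm by 85 mm) begins 54 mm behind the grasp point. The pads swing forward as they close: fully open they stand 13 mm farther back than shut.
Start: joints at [-68.348, 15.12, 91.902, -0, 72.978, -2.114], TCP at [0.272, -0.618, 0.209] pointing down, gripper open.
Joint ranges: [-150.88, 150.88], [-54.13, 125.18], [17.81, 147.31], [-75.09, 255.09], [0, 152.58], [-146.25, 146.25]. Speed limits (degrees/s): [147.25, 147.25, 180, 180, 180, 180].

### API

Orientations are given as a 3x3 rotation matrix whose columns are the frame's x, y, z axes.
In Python, from cell import robot, snapshot, close_job gives the robot as it stands. The module is installed in compiled form; this text tells all that it offers.
- The arm moves only by the tool drive_tool, never from a script. Its arguments are lists of equal length, an entry for each row: "dp": the shift along the tool's x, y, z normalised to -1 to 1, where 1 is 0.5 m, a list of three; "rotation": the turn, a rotation vector about the tool's x, y, z normalised to -1 to 1, where 1 is 120 degrees, a list of three; "jaw": the opening, from 0 (shut) to 1 (fully open). In form: {"dp": [[x, y, z], ...], "rotation": [[rx, ry, rz], ...], "jaw": [jaw, ...]}. A call has 1 to 20 rows; each row shifts and turns the commanded pose from where the row before left it, along the tool's axes as they then stand; what a row does not reach is not made up. A row lasts 1/10 s, in which the tool goes at most 50 mm and 8.59 degrees, less where a joint would pass 70% of its speed; a pose out of reach is approached as far as the arm can. A call with a number of a shift or a turn outside -1 to 1 is refused whole. A call with a gripper value outside its range is refused whole. The fingers move at their own pace and stop on an object; "force" is the grip in N (left out, the last holds). Time passes only in rows, so rows that do not move let the fingers close. It gives the time, the measured TCP pose, the force, the opening and the grip force at its end, in the units of the state.
- robot.sense(): the state, without advancing time (a new reading comes with each control period).
- snapshot(name): name is "side" or "top"; returns a dict with "img" (384x512x3 uint8, red, green, blue), "mtx" (3x3 intrinsics, pixels), "distortion" ([k1, k2, p1, p2, k3] as OpenCV has them; the pictures are not rectified), "extrinsics" (4x4, takes a point from camera to world coordinates). Camera axes: x right, y up, looking along -z (the intrinsics and any distortion apply to the point x, -y, -z); pixel columns grow to the right and rows downward; lengths in m; the calibration is good to about 2 mm. A picture is of the moment at which its call begins. There is no depth.
- close_job(): hands the job in; it is judged then, once.
The state is a dict: "t": time; "qpos": joint angles; "joint_vel": joint speeds; "joint_torque": joint torques, N m; "position": TCP position; "tool_rot": TCP orientation; "force": force on the tool from outside, world axes, zero at the start; "torque": the same for the moment, N m; "opening": finger opening in m; "gripper_force": force on a finger pad.
Only numpy, scipy, OpenCV 4.12 (cv2) and the standard library are available. Lean on these libraries where they do the work, as an engineer would, in place of code of your own. Each camera call takes 0.05 s, during which the arm holds its last target. There are 200 camera calls.

## Working session

There is one attempt and no reset: what is moved stays moved. The work goes in short steps, Python scripts to look and compute and a tool call to move; the robot and the scene stay as the last step left them, time stands still between calls to the robot, and variables do not carry over. Pictures are saved under pics/ and viewed, at most 10 in all, crops included, and the job is handed in when it is done.

Besides the shell and the picture viewer there is one more tool, called after "Call:" as name(argument=value, ...) on one line, values as JSON. drive_tool: Moves the arm, as the interface text tells. Scaled input: -1 to 1 covers 0.5 m each way for a shift and 120 degrees each way for a turn. Its arguments: {"type":"object","properties":{"dp":{"type":"array","items":{"type":"array","items":{"type":"number"}}},"rotation":{"type":"array","items":{"type":"array","items":{"type":"number"}}},"jaw":{"type":"array","items":{"type":"number"}},"force":{"type":"number"}},"required":["dp","rotation","jaw"]}

```bash
mkdir -p pics
cat > h.py <<'E'
import numpy as np, cv2
from cell import robot, snapshot, close_job
def ray(s,uv):
    p=cv2.undistortPoints(np.array([[uv]],float),s["mtx"],np.array(s["distortion"],float))[0,0]
    T=np.array(s["extrinsics"]); d=T[:3,:3]@np.array([p[0],-p[1],-1.]); return T[:3,3],d
def onz(s,uv,z):
    o,d=ray(s,uv); return o+d*(z-o[2])/d[2]
def proj(s,P):
    T=np.linalg.inv(np.array(s["extrinsics"])); P=np.atleast_2d(P); c=P@T[:3,:3].T+T[:3,3]
    c=c*[1,-1,-1]
    return cv2.projectPoints(c,np.zeros(3),np.zeros(3),np.array(s["mtx"]),np.array(s["distortion"],float))[0][:,0]
E
python3 - <<'E'
from h import *
for n in("top","side"):
    s=snapshot(n); cv2.imwrite(f"pics/{n}0.png",cv2.resize(s["img"][:,:,::-1],(800,600),interpolation=cv2.INTER_CUBIC))
    np.savez(f"{n}0.npz",**s); print(n,np.round(s["extrinsics"],3).tolist(),np.round(s["mtx"],1).tolist(),s["distortion"])
E
```

```text
top [[-0.016, 0.992, -0.125, 0.345], [-1.0, -0.018, -0.016, 0.062], [-0.018, 0.125, 0.992, 1.342], [0.0, 0.0, 0.0, 1.0]] [[380.8, 0.0, 260.7], [0.0, 380.8, 194.2], [0.0, 0.0, 1.0]] [0.03594229 0.         0.         0.         0.        ]
side [[0.921, 0.329, -0.209, 0.172], [-0.39, 0.758, -0.523, -0.812], [-0.013, 0.563, 0.826, 1.452], [0.0, 0.0, 0.0, 1.0]] [[481.6, 0.0, 257.4], [0.0, 481.6, 198.6], [0.0, 0.0, 1.0]] [-0.06936457  0.          0.          0.          0.        ]
```

View pics/top0.png

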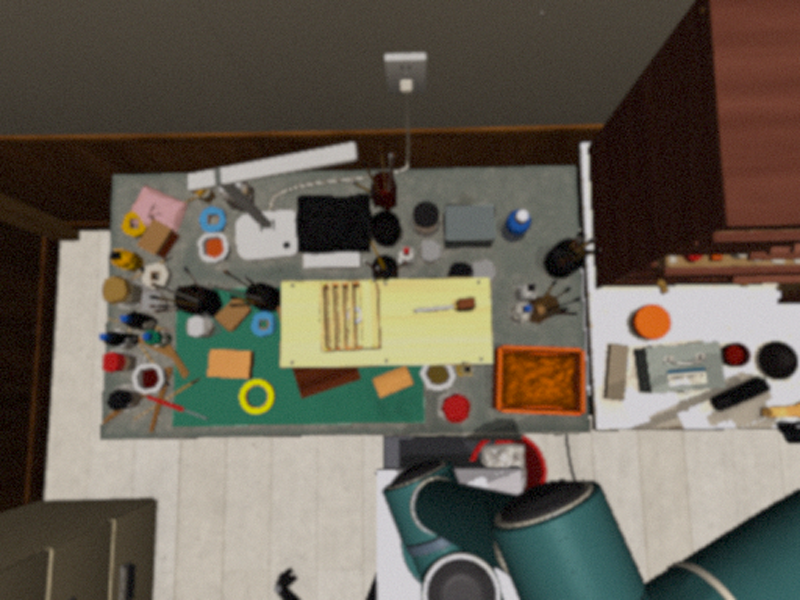

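View pics/side0.png

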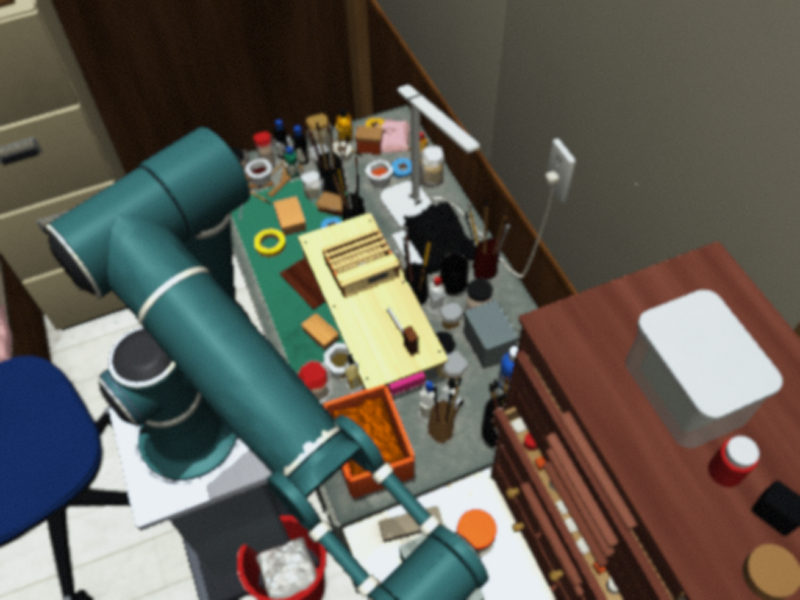

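Both views show the yellow riser, with the rack at left (top view about 322-380, 283-350) and its mouth to the right. The hook's block is at about (465, 304), with the rod pointing left to about (415, 310). Next I'll zoom in.

Run:
```python
from h import *
a=dict(np.load("top0.npz"));b=dict(np.load("side0.npz"))
A=cv2.resize(a["img"][172:242,172:322,::-1],(800,373),interpolation=cv2.INTER_CUBIC)
B=cv2.resize(b["img"][130:255,185:290,::-1],(630,750),interpolation=cv2.INTER_CUBIC)
cv2.imwrite("pics/a.png",A);cv2.imwrite("pics/b.png",B[:600])
# riser top via yellow mask -> world at z=.08
for n,s in(("top",a),("side",b)):
    hsv=cv2.cvtColor(s["img"],cv2.COLOR_RGB2HSV)
    m=cv2.inRange(hsv,(20,50,150),(35,200,255)); c=max(cv2.findContours(m,0,2)[0],key=cv2.contourArea)
    h=cv2.convexHull(c); q=cv2.minAreaRect(h); print(n,cv2.contourArea(c),q)
    ap=cv2.approxPolyDP(h,6,True)[:,0]; print([(p.tolist(),np.round(onz(s,p,.08)[:2],4).tolist()) for p in ap.astype(float)])
```

```text
top 7271.0 ((246.6439208984375, 205.95059204101562), (55.822025299072266, 136.31263732910156), 88.9291763305664)
[([313.0, 178.0], [0.5559, -0.0939]), ([314.0, 232.0], [0.3759, -0.0911]), ([179.0, 234.0], [0.3768, 0.3542]), ([180.0, 180.0], [0.5575, 0.353])]
side 4302.0 ((238.44329833984375, 191.24742126464844), (110.46966552734375, 56.04711151123047), 66.03751373291016)
[([236.0, 136.0], [0.5573, 0.3529]), ([285.0, 231.0], [0.5529, -0.0991]), ([235.0, 248.0], [0.3783, -0.0928]), ([192.0, 152.0], [0.3788, 0.3451])]
```

View pics/a.png

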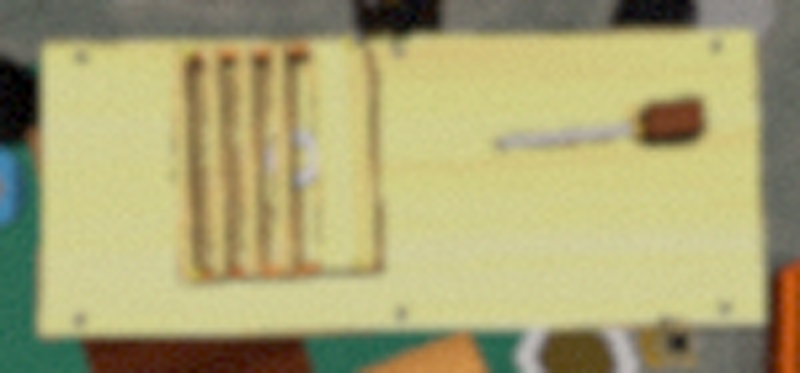

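View pics/b.png

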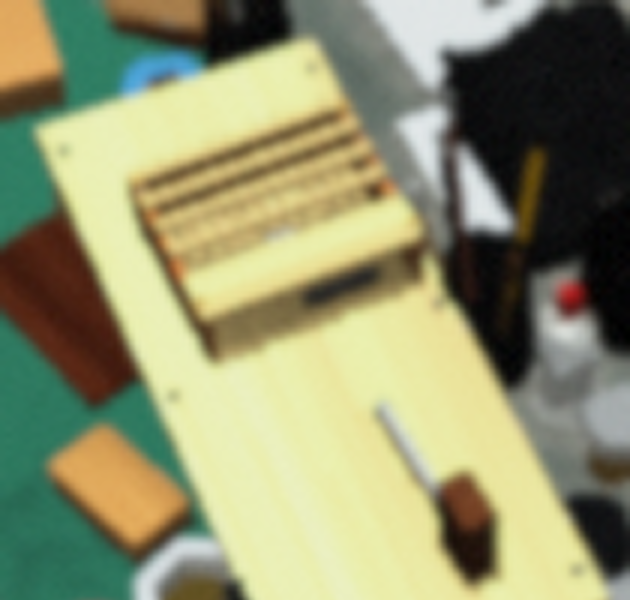

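The top crop shows the rack at (183-380, 45-278), with ring arcs in gaps 1 and 2 near (303, 158) and (270, 155). In the side crop, a dark patch at (305-380, 270-305) shows through the mouth. It is probably the stop bar on the far (+x world) side.

Run:
```python
from h import *
a=dict(np.load("top0.npz"));b=dict(np.load("side0.npz"))
A=lambda x,y:(172+(x+.5)/5.3333-.5,172+(y+.5)/5.3286-.5)
B=lambda x,y:(185+(x+.5)/6-.5,130+(y+.5)/6-.5)
P=lambda n,v:print(n,np.round(v,4).tolist())
for n,xy in dict(backL=(185,50),frontfar=(372,44),frontnear=(380,270),backnear=(183,278)).items(): P("T "+n,onz(a,A(*xy),.128)[:2])
for n,xy in dict(backfar=(343,105),frontfar=(424,246),frontnear=(207,318),backnear=(130,180)).items(): P("S "+n,onz(b,B(*xy),.128)[:2])
for n,xy in dict(ringright=(318,158),ringmid=(303,158),top=(305,132),bot=(303,186),left=(267,155)).items(): P("ring "+n,onz(a,A(*xy),.088)[:2])
P("ring side",onz(b,B(277,236),.088)[:2])
for n,xy in dict(l=(305,304),r=(380,285)).items(): P("bar bottom",onz(b,B(*xy),.08)[:2])
for n,xy in dict(l=(305,290),r=(380,268)).items(): P("bar top",onz(b,B(*xy),.092)[:2])
# hook
hsv=cv2.cvtColor(a["img"],cv2.COLOR_RGB2HSV)
for n,s,roi in(("top",a,(285,185,312,205)),("side",b,(240,195,275,232))):
    x0,y0,x1,y1=roi; im=cv2.resize(s["img"][y0:y1,x0:x1],None,fx=8,fy=8,interpolation=cv2.INTER_CUBIC); g=im.astype(int)
    m=((g.max(2)<135)).astype(np.uint8); c=max(cv2.findContours(m,0,2)[0],key=cv2.contourArea)
    r=cv2.minAreaRect(c); bx=cv2.boxPoints(r); f=lambda p:(x0+(p[0]+.5)/8-.5,y0+(p[1]+.5)/8-.5)
    print(n,r[1],r[2]); 
    for p in bx: P("  top",onz(s,f(p),.142)[:2])
    P("  ctr",onz(s,f(r[0]),.142)[:2]); P("  ctr mid",onz(s,f(r[0]),.111)[:2])
for q in((500,144),(560,138),(630,129)): P("rod T",onz(a,A(*q),.1015)[:2])
for q in((382,408),(432,488)): P("rod S",onz(b,B(*q),.1015)[:2])
st=robot.sense();print(st["position"],np.round(st["tool_rot"],3).tolist(),st["opening"],st["force"])
```

```text
T backL [0.5446, 0.2567]
T frontfar [0.5462, 0.1432]
T frontnear [0.4092, 0.1397]
T backnear [0.4065, 0.2576]
S backfar [0.5433, 0.2544]
S frontfar [0.5466, 0.1369]
S frontnear [0.4135, 0.1386]
S backnear [0.4069, 0.2512]
ring ringright [0.4816, 0.1802]
ring ringmid [0.4818, 0.1895]
ring top [0.4981, 0.1882]
ring bot [0.4643, 0.1896]
ring left [0.4841, 0.2119]
ring side [0.4803, 0.2076]
bar bottom [0.479, 0.1596]
bar bottom [0.5249, 0.1548]
bar top [0.4801, 0.1606]
bar top [0.5266, 0.158]
top (65.23786163330078, 98.19351196289062) 81.52884674072266
  top [0.5028, -0.0134]
  top [0.5078, -0.052]
  top [0.482, -0.055]
  top [0.4769, -0.0165]
  ctr [0.4924, -0.0342]
  ctr mid [0.4962, -0.0367]
side (135.50570678710938, 79.15680694580078) 63.43495178222656
  top [0.4735, -0.0296]
  top [0.5065, -0.0253]
  top [0.5058, -0.0877]
  top [0.4736, -0.0916]
  ctr [0.4898, -0.0589]
  ctr mid [0.4973, -0.0411]
rod T [0.4868, 0.0668]
rod T [0.4899, 0.0299]
rod T [0.4947, -0.0132]
rod S [0.4875, 0.0587]
rod S [0.4925, -0.0022]
[ 0.271776   -0.61709103  0.20806998] [[0.915, 0.403, -0.001], [0.403, -0.915, 0.002], [0.0, -0.002, -1.0]] 0.08573448142800724 [ 0.12192737  0.44307681 -0.94593354]
```

Measurements agree with the given sizes:

| Item | Position (m) | Heading |
|---|---|---|
| Rack | about (.477, .198) | x axis along world +y |
| Ring | about (.482, .197) | – |
| Bar | x about .479-.525, so the way out is on the -x side, 62 mm wide | – |
| Hook block | about (.496, -.038) | 95.5° |

Next: raise, turn and travel to above the block.

Call:
drive_tool(dp=[[0,0,-0.08],[0,0,-0.08],[0,0,-0.08],[0,0,0],[0,0,0],[0,0,0],[0,0,0],[0,0,0],[0,0,0],[0,0,0],[0,0,0],[0,0,0]], rotation=[[0,0,0],[0,0,0],[0,0,0],[0,0,-0.0664],[0,0,-0.0664],[0,0,-0.0664],[0,0,-0.0664],[0,0,-0.0664],[0,0,-0.0664],[0,0,-0.0664],[0,0,-0.0664],[0,0,-0.0664]], jaw=[1,1,1,1,1,1,1,1,1,1,1,1], force=40)

```text
t: 1.3
position: [0.2719, -0.6174, 0.3284]
tool_rot: [[-0.101, 0.995, -0.001], [0.995, 0.101, 0.001], [0.001, -0.0, -1.0]]
force: [0.9, -0.0, 0.3]
opening: 0.0852
gripper_force: 0.0
```

Call:
drive_tool(dp=[[0.074,0.0371,0],[0.074,0.0371,0],[0.074,0.0371,0],[0.074,0.0371,0],[0.074,0.0371,0],[0.074,0.0371,0],[0.074,0.0371,0],[0.074,0.0371,0],[0.074,0.0371,0],[0.074,0.0371,0],[0.074,0.0371,0],[0.074,0.0371,0],[0.074,0.0371,0],[0.074,0.0371,0],[0.074,0.0371,0],[0,0,0],[0,0,0]], rotation=[[0,0,0],[0,0,0],[0,0,0],[0,0,0],[0,0,0],[0,0,0],[0,0,0],[0,0,0],[0,0,0],[0,0,0],[0,0,0],[0,0,0],[0,0,0],[0,0,0],[0,0,0],[0,0,0],[0,0,0]], jaw=[1,1,1,1,1,1,1,1,1,1,1,1,1,1,1,1,1])

```text
t: 3.0
position: [0.4958, -0.038, 0.3287]
tool_rot: [[-0.098, 0.995, -0.001], [0.995, 0.098, -0.0], [-0.0, -0.001, -1.0]]
force: [0.5, 0.1, 0.2]
opening: 0.0849
gripper_force: 0.0
```

Run:
```python
from h import *
st=robot.sense();print(st["t"],st["position"],np.round(st["tool_rot"],3).tolist(),st["force"],st["qpos"])
a=dict(np.load("top0.npz"))
im=a["img"][178:228,198:248,::-1]
cv2.imwrite("pics/c.png",cv2.resize(im,(600,600),interpolation=cv2.INTER_CUBIC))
g=a["img"].mean(2)
for r in (186,188,190,199,201,203,214,218): print(r,np.round(g[r,203:246]).astype(int).tolist())
for c in range(214,236,2): print(c,np.round(onz(a,(c,201),.128)[1],4),np.round(onz(a,(c,201),.088)[1],4))
```

```text
3.0 [ 0.49577597 -0.03803637  0.32870183] [[-0.098, 0.995, -0.001], [0.995, 0.098, -0.0], [-0.0, -0.001, -1.0]] [0.48147274 0.11432516 0.16316306] [-7.23101366e+00 -7.38221398e+00  1.03441074e+02 -3.59048657e-02
  8.40160171e+01 -1.28548337e+01]
186 [180, 180, 164, 136, 98, 101, 125, 151, 161, 147, 122, 115, 128, 152, 163, 155, 129, 112, 116, 137, 158, 159, 135, 117, 129, 162, 172, 171, 176, 184, 185, 187, 185, 183, 178, 175, 174, 162, 139, 136, 159, 176, 181]
188 [181, 176, 167, 139, 105, 105, 130, 151, 167, 152, 129, 114, 124, 137, 161, 159, 132, 113, 124, 142, 162, 158, 132, 122, 133, 164, 176, 169, 173, 180, 184, 185, 183, 186, 178, 175, 176, 165, 146, 137, 161, 181, 182]
190 [181, 177, 172, 147, 113, 109, 130, 147, 165, 158, 127, 113, 118, 135, 157, 158, 133, 115, 122, 139, 159, 160, 137, 121, 134, 166, 173, 163, 169, 179, 185, 184, 185, 183, 183, 175, 177, 166, 143, 137, 165, 178, 181]
199 [178, 164, 164, 157, 122, 109, 121, 147, 163, 164, 139, 124, 127, 144, 163, 167, 147, 130, 136, 154, 168, 168, 163, 134, 133, 159, 177, 188, 185, 181, 184, 187, 189, 186, 183, 179, 177, 167, 
[... 401 characters left out ...]
86, 189, 184, 186, 186, 180, 178, 168, 153, 146, 159, 176, 180]
214 [185, 184, 173, 165, 147, 117, 111, 130, 153, 162, 160, 130, 118, 131, 149, 168, 161, 134, 117, 137, 158, 170, 163, 142, 129, 144, 163, 176, 165, 174, 181, 183, 186, 186, 187, 182, 180, 179, 166, 141, 136, 164, 179]
218 [191, 182, 177, 169, 156, 118, 116, 127, 140, 159, 158, 136, 120, 129, 147, 161, 163, 140, 132, 142, 172, 176, 172, 155, 141, 147, 170, 185, 178, 182, 185, 189, 185, 186, 188, 183, 177, 178, 172, 148, 147, 169, 185]
214 0.2318 0.2374
216 0.2254 0.2307
218 0.2189 0.2241
220 0.2125 0.2175
222 0.2061 0.2108
224 0.1996 0.2042
226 0.1932 0.1975
228 0.1868 0.1909
230 0.1803 0.1842
232 0.1739 0.1776
234 0.1675 0.171
```

View pics/c.png

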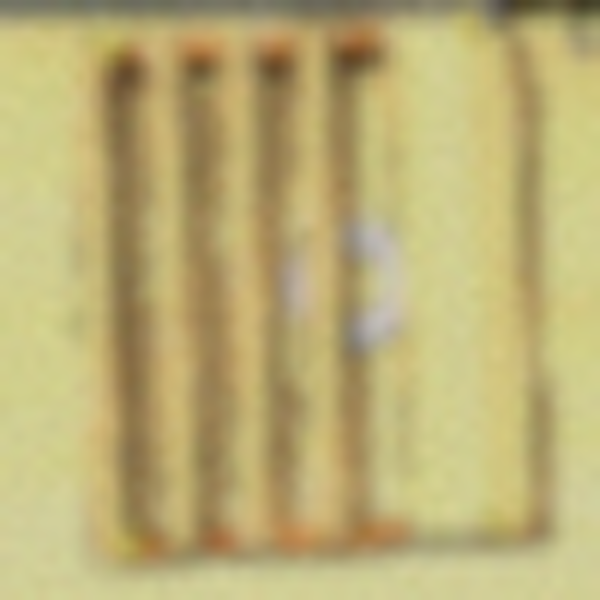

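The ring shows a right arc at crop x about 405 and a left rim at about 285, rows 218-350. That puts its centre at (.482, .197). Next: lower and grasp.

Call:
drive_tool(dp=[[0,0,0.08],[0,0,0.08],[0,0,0.08],[0,0,0.08],[0,0,0.08],[0,0,0.03],[0,0,0.02],[0,0,0],[0,0,0],[0,0,0],[0,0,0],[0,0,0],[0,0,0],[0,0,0],[0,0,0],[0,0,0]], rotation=[[0,0,0],[0,0,0],[0,0,0],[0,0,0],[0,0,0],[0,0,0],[0,0,0],[0,0,0],[0,0,0],[0,0,0],[0,0,0],[0,0,0],[0,0,0],[0,0,0],[0,0,0],[0,0,0]], jaw=[1,1,1,1,1,1,1,1,0,0,0,0,0,0,0,0], force=40)

```text
t: 4.6
position: [0.4969, -0.0388, 0.1053]
tool_rot: [[-0.096, 0.995, 0.002], [0.995, 0.096, -0.0], [-0.0, 0.002, -1.0]]
force: [-0.4, 0.2, 4.7]
opening: 0.021
gripper_force: 41.7
```

Call:
drive_tool(dp=[[0,0,-0.02],[0,0,-0.02],[0,0,-0.02],[0,0,0],[0,0,0]], rotation=[[0,0,0],[0,0,0],[0,0,0],[0,0,0],[0,0,0]], jaw=[0,0,0,0,0])

```text
t: 5.1
position: [0.4963, -0.0388, 0.1347]
tool_rot: [[-0.095, 0.995, 0.001], [0.995, 0.095, -0.0], [-0.0, 0.001, -1.0]]
force: [-0.0, -1.1, -2.0]
opening: 0.0207
gripper_force: 40.9
```

```bash
cat > look.py <<'E'
from h import *
import sys
st=robot.sense();p=np.array(st["position"]);print(st["t"],p,np.round(st["tool_rot"],3).tolist(),st["force"],st["opening"])
a=snapshot("top");b=snapshot("side")
A=cv2.resize(a["img"][172:242,172:322,::-1],(800,373),interpolation=cv2.INTER_CUBIC)
B=cv2.resize(b["img"][130:255,185:290,::-1],(504,600),interpolation=cv2.INTER_CUBIC)
cv2.imwrite(f"pics/{sys.argv[1]}a.png",A);cv2.imwrite(f"pics/{sys.argv[1]}b.png",B)
np.savez("la.npz",**a);np.savez("lb.npz",**b)
E
python3 look.py g1
```

```text
5.1 [ 0.49626598 -0.03875248  0.13471172] [[-0.095, 0.995, 0.001], [0.995, 0.095, -0.0], [-0.0, 0.001, -1.0]] [-0.0283866  -1.12777093 -1.9643442 ] 0.020705422197403046
```

View pics/g1a.png

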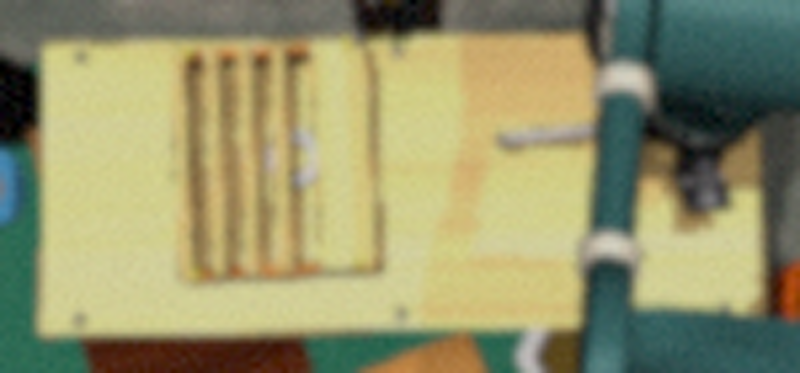

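The hook is held and lifted, with the rod tip at about (500, 139). The ring hasn't moved. Next I'll measure the toe relative to the TCP.

Run:
```python
from h import *
a=dict(np.load("la.npz"));b=dict(np.load("lb.npz"));st=robot.sense();p=np.array(st["position"])
g=a["img"][188:206,262:286].astype(int)
sat=g.max(2)-g.min(2)
print(sat)
A=lambda x,y:(172+(x+.5)/5.3333-.5,172+(y+.5)/5.3286-.5)
z=.1015+.0294
e=onz(a,A(499,139),z); m=onz(a,A(580,131),z); print(e,m,np.degrees(np.arctan2(*(e-m)[[1,0]])))
print("tool frame",np.array(st["tool_rot"]).T@(e-p))
d=np.array([-.096,.995]); print("expected toe centre",p[:2]+.105*d)
```

```text
[[ 99  96  97  95  97  94  99  98 100  93  99  96  95  96  97  97  96  96
   96  94  86  52  29  17]
 [ 98  93  98  97  94  93  95  97  96  95  95  98  94  94  94  95  94  95
   92  92  77  48  27   9]
 [ 95  98  96  94  96  95  94  95  95  95  97  93  94  93  92  95  93  97
   91  93  78  46  19   7]
 [ 95  96  99  97  95  95  96  97  94  96  94  96  96  96  96  95  93  96
   97  92  81  55  24  17]
 [ 96  94  94  92  97  93  93  94  95  95  96  93  94  97  95  97  92  94
   93  95  85  64  30  18]
 [ 92  95  91  94  92  94  91  92  96  94  92  92  91  94  92  89  92  90
   89  91  87  69  30  21]
 [ 92  89  90  90  87  86  87  86  89  86  87  85  84  86  81  85  81  78
   79  77  70  51  16  23]
 [ 90  89  88  80  77  76  76  73  69  70  64  66  65  65  60  54  53  53
   46  42  35  27   6  28]
 [ 90  91  82  70  63  56  51  47  43  38  34  30  34  34  30  30  23  24
   23  17  16  10  14  29]
 [ 87  89  76  54  37  30  25  19  21  20  13  16  21  22  19  22  21  23
   23  24  30  19  10  31]
 [ 88  89  75  50  28  22  18  22  27  27  31  37  36  37  40  43  44  45
   52  57  55  3
[... 196 characters left out ...]
 78  48  16  32]
 [ 91  87  82  82  76  82  77  80  81  80  77  78  78  80  79  79  78  85
   83  83  79  49  16  34]
 [ 94  88  83  83  84  83  79  84  82  84  86  82  83  83  81  81  83  81
   82  82  74  47  14  32]
 [ 93  88  81  83  81  79  80  79  79  82  83  82  77  77  79  78  80  80
   79  81  66  40  15  33]
 [ 91  83  80  80  77  79  76  78  78  79  77  75  78  79  77  75  77  76
   76  72  60  36  17  32]
 [ 86  82  78  77  80  78  76  79  79  77  75  77  78  78  77  78  78  78
   77  73  59  33  21  37]]
[0.48647279 0.06725504 0.1309    ] [0.49043631 0.01855691 0.1309    ] 94.65302544762132
tool frame [0.10632646 0.00104825 0.00300111]
expected toe centre [0.48550017 0.06578864]
```

Call:
drive_tool(dp=[[0,0,0],[0,-0.0172,0.0154],[0,0,0.016],[0,0,0],[0,0,0]], rotation=[[0,0,0.0333],[0,0,0],[0,0,0],[0,0,0],[0,0,0]], jaw=[0,0,0,0,0])

```text
t: 5.7
position: [0.4867, -0.0389, 0.1178]
tool_rot: [[-0.026, 1.0, -0.001], [1.0, 0.026, 0.0], [0.0, -0.001, -1.0]]
force: [0.1, -1.0, -2.1]
opening: 0.021
gripper_force: 40.7
```

Call:
drive_tool(dp=[[0.03,0,0],[0.03,0,0],[0.03,0,0],[0.03,0,0],[0.03,0,0],[0.03,0,0],[0.03,0,0],[0.03,0,0],[0.027,0,0],[0,0,0],[0,0,0],[0,0,0]], rotation=[[0,0,0],[0,0,0],[0,0,0],[0,0,0],[0,0,0],[0,0,0],[0,0,0],[0,0,0],[0,0,0],[0,0,0],[0,0,0],[0,0,0]], jaw=[0,0,0,0,0,0,0,0,0,0,0,0])

```text
t: 6.9
position: [0.484, 0.0941, 0.1185]
tool_rot: [[-0.026, 1.0, -0.0], [1.0, 0.026, -0.0], [-0.0, -0.0, -1.0]]
force: [-0.6, -0.3, -2.2]
opening: 0.0209
gripper_force: 40.8
```

```bash
python3 look.py i1
python3 - <<'E'
import cv2
from h import *
a=dict(np.load("la.npz"));b=dict(np.load("lb.npz"))
A=cv2.resize(a["img"][176:226,200:245,::-1],(540,600),interpolation=cv2.INTER_CUBIC)
cv2.imwrite("pics/i1.png",A)
st=robot.sense();R=np.array(st["tool_rot"]);print("toe",np.array(st["position"])+R@[.103,.0005,0])
E
```

```text
6.9 [0.4839818  0.09406465 0.11853821] [[-0.026, 1.0, -0.0], [1.0, 0.026, -0.0], [-0.0, -0.0, -1.0]] [-0.64595548 -0.26028562 -2.18639793] 0.020931698721532808
toe [0.48188927 0.19691151 0.11853467]
```

View pics/i1.png

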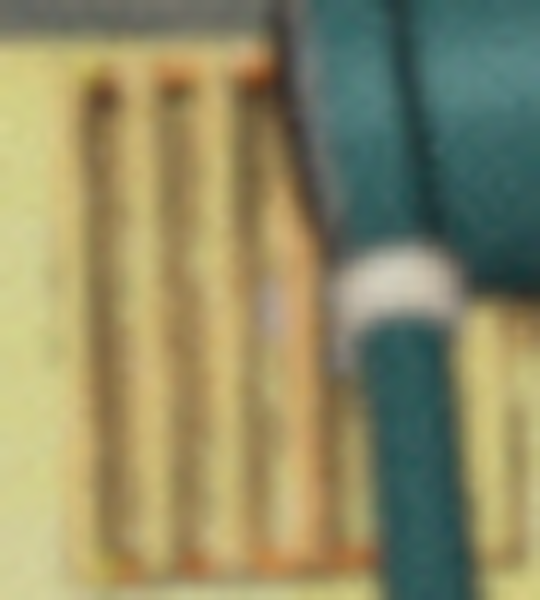

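The arm hides the view except for the ring's left rim at (270, 305), which hasn't moved. Next: lower gently, then check the force.

Call:
drive_tool(dp=[[0,0,0.004],[0,0,0.004],[0,0,0.004],[0,0,0.004],[0,0,0]], rotation=[[0,0,0],[0,0,0],[0,0,0],[0,0,0],[0,0,0]], jaw=[0,0,0,0,0])

```text
t: 7.5
position: [0.4836, 0.0944, 0.1101]
tool_rot: [[-0.026, 1.0, -0.001], [1.0, 0.026, -0.0], [-0.0, -0.001, -1.0]]
force: [-0.2, 0.1, -2.4]
opening: 0.0211
gripper_force: 40.8
```

Call:
drive_tool(dp=[[0,0,0.004],[0,0,0.003],[0,0,0]], rotation=[[0,0,0],[0,0,0],[0,0,0]], jaw=[0,0,0])

```text
t: 7.8
position: [0.4837, 0.0945, 0.1068]
tool_rot: [[-0.026, 1.0, -0.001], [1.0, 0.026, -0.0], [-0.0, -0.001, -1.0]]
force: [-0.0, 0.7, -2.2]
opening: 0.0212
gripper_force: 40.8
```

There's no upward force, so the toe is down beside the riser and likely in the hole. Next: bring the ring toward the near (-x) wall.

Call:
drive_tool(dp=[[0,-0.01,0],[0,-0.01,0],[0,-0.01,0],[0,-0.01,0],[0,-0.01,0],[0,-0.01,0],[0,-0.01,0],[0,-0.01,0],[0,0,0]], rotation=[[0,0,0],[0,0,0],[0,0,0],[0,0,0],[0,0,0],[0,0,0],[0,0,0],[0,0,0],[0,0,0]], jaw=[0,0,0,0,0,0,0,0,0])

```text
t: 8.7
position: [0.4431, 0.0934, 0.1069]
tool_rot: [[-0.026, 1.0, -0.001], [1.0, 0.026, -0.0], [-0.0, -0.001, -1.0]]
force: [0.5, 0.1, -1.7]
opening: 0.0209
gripper_force: 40.8
```

```bash
cat > ring.py <<'E'
from h import *
import sys
st=robot.sense();R=np.array(st["tool_rot"]);print(st["t"],"toe",np.round(np.array(st["position"])+R@[.103,.0005,0],4),"F",np.round(st["force"],1))
for n in("top","side"):
    s=snapshot(n);np.savez("l"+n+".npz",**s); hsv=cv2.cvtColor(s["img"],cv2.COLOR_RGB2HSV).astype(int); g=s["img"].astype(int)
    # bluish/grey pixels inside the projected riser inside rack & in front
    x0,x1,y0,y1=.41,.545,float(sys.argv[1]) if len(sys.argv)>1 else .14,.25
    q=proj(s,[[x,y,.088] for x,y in((x0,y0),(x1,y0),(x1,y1),(x0,y1))]).astype(np.int32)
    m=np.zeros(g.shape[:2],np.uint8);cv2.fillConvexPoly(m,q,1)
    mm=((g[:,:,2]-g[:,:,1]>-12)&(g.max(2)>100)&(m>0)).astype(np.uint8)
    k,l,t,c=cv2.connectedComponentsWithStats(mm)
    for i in range(1,k):
        if t[i,4]>=2:
            w=np.array([onz(s,(u,v),.088)[:2] for v,u in np.argwhere(l==i)]); print(n,t[i].tolist(),np.round(w.min(0),4),np.round(w.max(0),4))
E
python3 ring.py
```

```text
8.7 toe [0.4409 0.1964 0.1069] F [ 0.5  0.1 -1.7]
top [236, 193, 8, 15, 92] [0.4619 0.1409] [0.5085 0.1644]
top [225, 194, 1, 2, 2] [0.5029 0.2007] [0.5062 0.2008]
top [226, 195, 8, 16, 83] [0.4526 0.1743] [0.5026 0.1976]
top [222, 210, 1, 5, 5] [0.4398 0.2109] [0.453  0.2109]
top [230, 215, 3, 2, 4] [0.4327 0.1779] [0.436  0.1845]
top [234, 214, 3, 2, 3] [0.4357 0.1647] [0.4391 0.1713]
top [231, 221, 8, 2, 9] [0.4125 0.1583] [0.4161 0.1813]
side [214, 175, 4, 2, 4] [0.4143 0.1989] [0.4256 0.2017]
```

The ring followed: its rear rim shows at x about .4465, as expected for a toe in the hole. A little further toward the wall, then a gentle pull.

Call:
drive_tool(dp=[[0,-0.005,0],[0,-0.005,0],[-0.006,0,0],[-0.006,0,0],[-0.006,0,0],[-0.006,0,0],[-0.006,0,0],[-0.006,0,0],[-0.006,0,0],[0,0,0]], rotation=[[0,0,0],[0,0,0],[0,0,0],[0,0,0],[0,0,0],[0,0,0],[0,0,0],[0,0,0],[0,0,0],[0,0,0]], jaw=[0,0,0,0,0,0,0,0,0,0])

```text
t: 9.8
position: [0.4395, 0.0719, 0.107]
tool_rot: [[-0.025, 1.0, -0.0], [1.0, 0.025, -0.0], [-0.0, -0.0, -1.0]]
force: [0.5, -0.3, -1.3]
opening: 0.021
gripper_force: 40.8
```

Call:
drive_tool(dp=[[-0.005,0,0],[-0.005,0,0],[-0.005,0,0],[-0.005,0,0],[0,0,0]], rotation=[[0,0,0],[0,0,0],[0,0,0],[0,0,0],[0,0,0]], jaw=[0,0,0,0,0])

```text
t: 10.3
position: [0.4398, 0.062, 0.1071]
tool_rot: [[-0.026, 1.0, -0.0], [1.0, 0.026, -0.0], [-0.0, -0.0, -1.0]]
force: [-0.0, 0.5, -1.0]
opening: 0.0205
gripper_force: 40.8
```

Call:
drive_tool(dp=[[-0.004,0,0],[-0.004,0,0],[-0.004,0,0],[-0.004,0,0],[0,0,0]], rotation=[[0,0,0],[0,0,0],[0,0,0],[0,0,0],[0,0,0]], jaw=[0,0,0,0,0])

```text
t: 10.8
position: [0.44, 0.0541, 0.1071]
tool_rot: [[-0.026, 1.0, -0.0], [1.0, 0.026, -0.0], [-0.0, -0.0, -1.0]]
force: [-0.6, 0.6, -1.0]
opening: 0.0208
gripper_force: 40.8
```

Call:
drive_tool(dp=[[-0.004,0,0],[-0.004,0,0],[-0.004,0,0],[-0.004,0,0],[0,0,0]], rotation=[[0,0,0],[0,0,0],[0,0,0],[0,0,0],[0,0,0]], jaw=[0,0,0,0,0])

```text
t: 11.3
position: [0.4402, 0.0461, 0.1071]
tool_rot: [[-0.026, 1.0, 0.0], [1.0, 0.026, -0.0], [-0.0, -0.0, -1.0]]
force: [-0.6, 0.1, -1.5]
opening: 0.0207
gripper_force: 40.8
```

```bash
python3 ring.py
```

```text
11.3 toe [0.4381 0.1491 0.1071] F [-0.6  0.1 -1.5]
```

Call:
drive_tool(dp=[[-0.005,0,0],[-0.005,0,0],[-0.005,0,0],[-0.005,0,0],[-0.005,0,0],[-0.005,0,0],[0,0,0]], rotation=[[0,0,0],[0,0,0],[0,0,0],[0,0,0],[0,0,0],[0,0,0],[0,0,0]], jaw=[0,0,0,0,0,0,0])

```text
t: 12.1
position: [0.4406, 0.031, 0.1071]
tool_rot: [[-0.025, 1.0, -0.0], [1.0, 0.025, -0.0], [-0.0, -0.0, -1.0]]
force: [0.2, -0.2, -1.3]
opening: 0.0208
gripper_force: 40.8
```

Call:
drive_tool(dp=[[-0.006,0,0],[-0.006,0,0],[-0.006,0,0],[-0.006,0,0],[-0.006,0,0],[-0.006,0,0],[-0.006,0,0],[0,0,0]], rotation=[[0,0,0],[0,0,0],[0,0,0],[0,0,0],[0,0,0],[0,0,0],[0,0,0],[0,0,0]], jaw=[0,0,0,0,0,0,0,0])

```text
t: 12.9
position: [0.4412, 0.01, 0.1071]
tool_rot: [[-0.025, 1.0, 0.0], [1.0, 0.025, -0.0], [-0.0, 0.0, -1.0]]
force: [-0.7, 0.2, -1.1]
opening: 0.0209
gripper_force: 40.8
```

```bash
python3 ring.py .05; python3 look.py p1
```

```text
12.9 toe [0.4391 0.1129 0.1071] F [-0.7  0.2 -1.1]
top [262, 189, 9, 25, 121] [0.4407 0.0512] [0.5206 0.0787]
top [244, 210, 4, 7, 9] [0.4318 0.1282] [0.4516 0.1382]
top [251, 210, 4, 8, 12] [0.4282 0.1052] [0.4513 0.1152]
top [265, 216, 6, 3, 13] [0.4238 0.0526] [0.4306 0.0691]
side [226, 188, 2, 7, 8] [0.4258 0.1119] [0.438  0.1344]
13.0 [0.44112205 0.01021428 0.10707092] [[-0.026, 1.0, -0.0], [1.0, 0.026, -0.0], [-0.0, -0.0, -1.0]] [ 0.20688797 -0.5726483  -2.19608476] 0.021317149793854625
```

View pics/p1b.png

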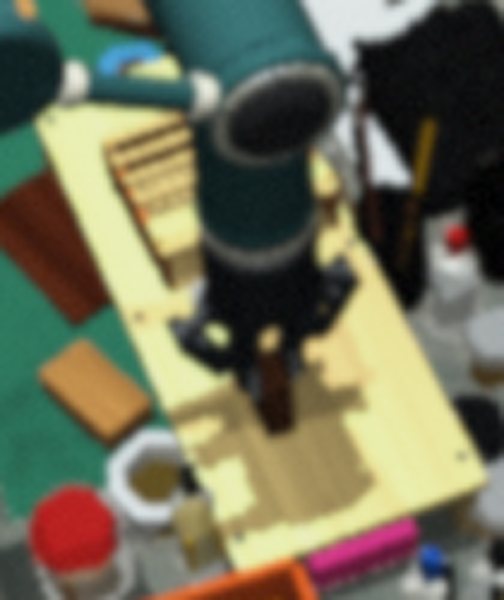

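The gripper hides the ring in the side view. The top mask shows it hooked at about (.440, .121), just emerging. I'll pull 30 mm more, then raise the toe out of the ring.

Call:
drive_tool(dp=[[-0.006,0,0],[-0.006,0,0],[-0.006,0,0],[-0.006,0,0],[-0.006,0,0],[-0.006,0,0],[-0.006,0,0],[-0.006,0,0],[-0.006,0,0],[-0.006,0,0],[0.006,0,0],[0.004,0,0],[0,0,0]], rotation=[[0,0,0],[0,0,0],[0,0,0],[0,0,0],[0,0,0],[0,0,0],[0,0,0],[0,0,0],[0,0,0],[0,0,0],[0,0,0],[0,0,0],[0,0,0]], jaw=[0,0,0,0,0,0,0,0,0,0,0,0,0])

```text
t: 14.4
position: [0.4418, -0.0143, 0.1071]
tool_rot: [[-0.026, 1.0, 0.0], [1.0, 0.026, 0.0], [0.0, 0.0, -1.0]]
force: [0.4, -0.5, -1.2]
opening: 0.0209
gripper_force: 40.8
```

Call:
drive_tool(dp=[[0,0,-0.01],[0,0,-0.01],[0,0,-0.01],[0,0,-0.01],[0,0,0]], rotation=[[0,0,0],[0,0,0],[0,0,0],[0,0,0],[0,0,0]], jaw=[0,0,0,0,0])

```text
t: 14.9
position: [0.4427, -0.0147, 0.1283]
tool_rot: [[-0.026, 1.0, 0.002], [1.0, 0.026, -0.0], [-0.0, 0.002, -1.0]]
force: [0.0, -0.2, -1.5]
opening: 0.0211
gripper_force: 40.9
```

```bash
python3 ring.py .05
```

```text
14.9 toe [0.4406 0.0883 0.1283] F [ 0.  -0.2 -1.5]
top [257, 210, 9, 9, 24] [0.4245 0.0688] [0.4508 0.0954]
top [254, 212, 1, 2, 2] [0.4412 0.1051] [0.4445 0.1052]
side [231, 200, 3, 3, 7] [0.4311 0.0713] [0.4374 0.0817]
```

Call:
drive_tool(dp=[[-0.007,0.02,0],[-0.007,0.02,0],[-0.007,0.02,0],[-0.007,0.02,0],[-0.007,0.02,0],[-0.007,0.02,0],[-0.007,0.02,0],[0,0,0],[0,0,0.01],[0,0,0.01],[0,0,0.01],[0,0,0.01],[0,0,0.002],[0,0,0],[0,0,0]], rotation=[[0,0,0],[0,0,0],[0,0,0],[0,0,0],[0,0,0],[0,0,0],[0,0,0],[0,0,0],[0,0,0],[0,0,0],[0,0,0],[0,0,0],[0,0,0],[0,0,0],[0,0,0]], jaw=[0,0,0,0,0,0,0,0,0,0,0,0,0,0,0])

```text
t: 16.5
position: [0.5124, -0.0373, 0.1062]
tool_rot: [[-0.026, 1.0, 0.0], [1.0, 0.026, -0.0], [-0.0, 0.0, -1.0]]
force: [0.6, -0.4, -1.7]
opening: 0.0209
gripper_force: 40.8
```

Call:
drive_tool(dp=[[0,0,0.002],[0,0,0],[0,0,0]], rotation=[[0,0,0],[0,0,0],[0,0,0]], jaw=[0,0,0])

```text
t: 16.8
position: [0.5127, -0.0374, 0.1053]
tool_rot: [[-0.026, 1.0, 0.001], [1.0, 0.026, -0.0], [-0.0, 0.001, -1.0]]
force: [-0.4, -0.6, -0.9]
opening: 0.021
gripper_force: 40.9
```

Call:
drive_tool(dp=[[0,0,0.001],[0,0,0.001],[0,0,0]], rotation=[[0,0,0],[0,0,0],[0,0,0]], jaw=[0,0,0])

```text
t: 17.1
position: [0.5129, -0.0374, 0.1053]
tool_rot: [[-0.026, 1.0, 0.001], [1.0, 0.026, -0.0], [-0.0, 0.001, -1.0]]
force: [-1.3, 0.4, 6.2]
opening: 0.021
gripper_force: 41.6
```

The block is on the riser (6 N). Next: open and rise.

Call:
drive_tool(dp=[[0,0,-0.001],[0,0,0],[0,0,0],[0,0,0],[0,0,0],[0,0,0],[0,0,-0.02],[0,0,-0.04],[0,0,-0.08],[0,0,-0.08],[0,0,-0.08],[-0.08,0,0],[-0.08,0,0],[-0.08,0,0],[-0.08,0,0],[-0.08,0,0],[0,0,0]], rotation=[[0,0,0],[0,0,0],[0,0,0],[0,0,0],[0,0,0],[0,0,0],[0,0,0],[0,0,0],[0,0,0],[0,0,0],[0,0,0],[0,0,0],[0,0,0],[0,0,0],[0,0,0],[0,0,0],[0,0,0]], jaw=[0.3,0.4,0.6,0.8,0.8,0.8,0.8,0.8,0.8,0.8,0.8,0.8,0.8,0.8,0.8,0.8,0.8])

```text
t: 18.8
position: [0.5174, -0.2417, 0.2553]
tool_rot: [[-0.022, 1.0, 0.001], [1.0, 0.022, -0.002], [-0.002, 0.001, -1.0]]
force: [-0.2, 0.8, 0.2]
opening: 0.068
gripper_force: 0.0
```

```bash
python3 look.py z; python3 ring.py .05
```

```text
18.8 [ 0.51740992 -0.24170574  0.25531775] [[-0.022, 1.0, 0.001], [1.0, 0.022, -0.002], [-0.002, 0.001, -1.0]] [-0.15182642  0.76664358  0.24394893] 0.06804417107203507
18.9 toe [ 0.5155 -0.1349  0.255 ] F [0.5 0.1 0. ]
top [254, 209, 9, 9, 27] [0.4277 0.0787] [0.4543 0.1052]
side [243, 162, 8, 9, 40] [0.5188 0.1769] [0.5473 0.2165]
side [229, 197, 8, 5, 12] [0.4278 0.0738] [0.4529 0.0961]
```

View pics/za.png

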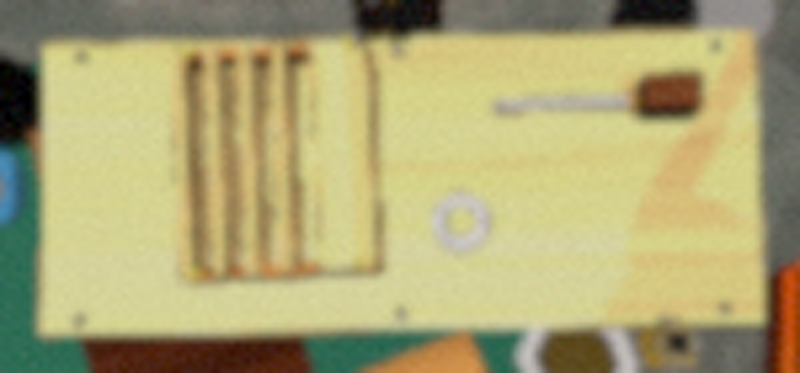

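View pics/zb.png

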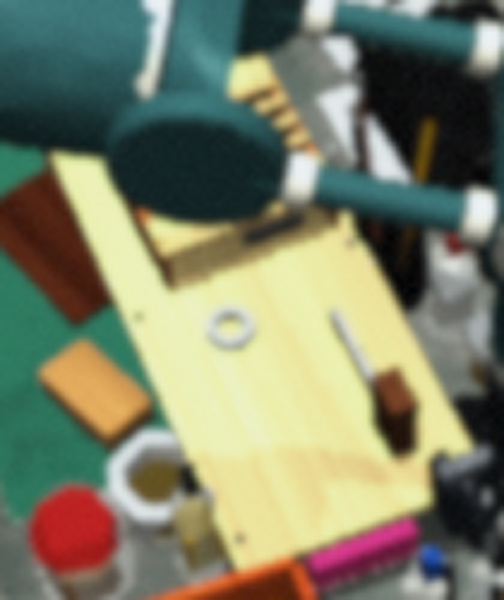

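Both views show the ring flat and clear of the rack at about (462, 222), and the hook standing upright well away from it. I'll raise the gripper a bit more and hand in.

Call:
drive_tool(dp=[[0,0,-0.08],[0,0,-0.08],[0,0,0],[0,0,0]], rotation=[[0,0,0],[0,0,0],[0,0,0],[0,0,0]], jaw=[0.8,0.8,0.8,0.8])

```text
t: 19.4
position: [0.5184, -0.2361, 0.3366]
tool_rot: [[-0.028, 1.0, 0.003], [1.0, 0.028, -0.001], [-0.001, 0.003, -1.0]]
force: [-0.6, 0.2, 0.2]
opening: 0.0683
gripper_force: 0.0
```

```bash
python3 -c "
from cell import close_job
print(close_job())"
```

```text
the job is handed in; nothing more can be done
None
```

The ring was drawn out without snagging and lies flat on the riser, clear of the rack; the hook is unhooked and standing upright on the riser, clear of both, and the job was handed in at 19.4 s (no verdict was returned).

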